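# Purge the probe port, then hold the probe in it

### The arm

A 6-joint arm with a two-finger parallel gripper is mounted at the origin on the work surface. World frame = base frame: x ahead of the robot, y to its left, z up, the work surface at z = 0. Lengths are in mm, angles in rad, forces in N, time in s.
With the tool pointing down it reaches from about 350 to 775 mm from the base axis. Payload 7.3 kg.
Tool frame: the origin (TCP) lies at the centre of the arm's flange, where the gripper is bolted on; the fingertips stand 178 mm ahead of it and the grasp point (between the pads) lies 159 mm ahead of it; z points along the fingers, y is the direction in which the jaws open and shut (so a half turn about z gives the same grasp; the last joint's range is limited). The gripper opens to 92 mm and grips with 3 to 60 N. Pads are 19 mm wide; open, the fingers measure 130 mm over their backs; the gripper's body (75 mm by 190 mm) begins 47 mm behind the grasp point.
Start: joints at [-1.467, 0.342, 1.524, -0, 1.275, -0.146], TCP at [129.805, -508.703, 404.741] pointing down, gripper open.
Joint ranges: [-2.53, 2.53], [-0.77, 2.02], [0.04, 2.7], [-1, 4.14], [0.28, 2.66], [-3.11, 3.11]. Speed limits (rad/s): [2.57, 2.57, 3.14, 3.14, 3.14, 3.14].

### API

Orientations are given as [roll, pitch, yaw] about the fixed x, y, z axes, in that order (R = Rz(yaw) Ry(pitch) Rx(roll)).
In Python, from plant import get_obs, capture, close_job gives the robot as it stands. The module is installed in compiled form; this text tells all that it offers.
- The arm moves only by the shell command python3 -m pendant 'ROWS'. ROWS is JSON, a list of rows, each a list of 3 entries, a list of its own where there are three numbers: the shift along the tool's x, y, z in m, then the turn, a rotation vector about the tool's x, y, z in rad, then the finger opening in m, from 0 to 0.0918. In form: [[[tx, ty, tz], [wx, wy, wz], fingers], ...]. A call has 1 to 10 rows; each row is the pose to reach, as a shift and turn from the pose commanded when the call began, along the tool's axes at that moment; what a row does not reach only later rows make up. A row lasts 1/12 s, in which the tool goes at most 41.7 mm and 7.16 degrees, less where a joint would pass 70% of its speed; a pose out of reach is approached as far as the arm can. A call with a gripper value outside its range is refused whole. The fingers move at their own pace and stop on an object; the grip force is fixed at half the most. Time passes only in rows, so rows that repeat a pose let the fingers close. It gives the time, the measured TCP pose, the force and the opening at its end, in the units of the state.
- get_obs(): the state, without advancing time (a new reading comes with each control period).
- capture(name): name is "scene" or "top" or "wrist"; returns a dict with "color" (400x640x3 uint8, red, green, blue), "mtx" (3x3 intrinsics, pixels), "rvec" (rotation vector, rad) and "tvec" (3), from world to camera coordinates, as OpenCV has them. Camera axes: x right, y down, z forward; pixel columns grow to the right and rows downward; lengths in mm; the calibration is good to about 2 mm. The wrist camera is an equidistant fisheye: a pixel r from the principal point sees the ray r / f radians off the axis. A picture is of the moment at which its call begins. There is no depth.
- close_job(): hands the job in, once; it reports no verdict.
The state is a dict: "time": time; "joint_positions": joint angles; "dq": joint speeds; "tau": joint torques, N m; "tool_pos": TCP position; "tcp_rot": TCP orientation; "contact_force": force on the tool from outside, world axes, zero at the start; "moment": the same for the moment, N m; "grip_width": finger opening in mm.
Only numpy, scipy, OpenCV 4.12 (cv2) and the standard library are available. Lean on these libraries where they do the work, as an engineer would, in place of code of your own. Each camera call takes 0.05 s, during which the arm holds its last target. There are 200 camera calls.

### The job

Give the analyser's probe port a puff of purge gas: press the canister's nozzle cap right down for a moment and let it come back up. Then take the rod with the plain cylindrical grip out of the rack and lower it upright into the guide hole of the metal tower, about 60 mm deep, never letting it touch the tower or any other part of the analyser, and finish still gripping it there: centred in the hole, motionless and free of the walls and bottom. Leave the other rods and everything else on the bench where they are.

Things in the scene. Friction and masses are not known exactly. Their poses are not given: they have to be found in the camera images.
- analyser: Fixed white housing 50 mm high on a 220 (x) x 300 (y) mm base plate; origin under the plate's centre, z up. At (0, 100) mm an aluminium tower, 60 mm diameter, top 110 mm above the bench, holds the guide hole. At (0, -80) mm a 52 mm steel gas canister stands clamped on the housing, white nozzle cap on top. A 5 mm tube runs at x = 50 mm from its neck to the tower, up to 130 mm high.
- port_mouth (a point): Centre of the guide hole's mouth, on the tower's top face, 110 mm above the bench; z up. The hole is vertical, 24 mm in diameter, 94 mm deep, closed at the bottom, with a plain edge.
- cap_top (a point): Centre of the flat top of the white sprung nozzle cap (28 mm diameter, 20 mm tall), 158 mm above the bench when up; moves down with the cap.
- nozzle_cap (a joint): Travel of the nozzle cap in m: 0 up, 0.006 fully down. A spring pushes it up: it starts to move at about 3.5 N and is fully down at about 8 N; it rises by itself when let go.
- rack: Fixed rack: white top plate 60 (x) x 240 (y) mm, its upper face 115 mm above the bench, on two end plates; origin at the centre of its underside, z up. Three 14 mm holes on its y axis at y = -70, 0, +70 mm; each rod hangs upright in one of them by its grip, in any order.
- probe: The rod to use, loose: grey plain upright cylindrical grip, 24 mm diameter and 45 mm tall, over a steel stem of 10 mm diameter and 100 mm long with a blunt tip. Origin on its axis at the underside of the grip (on the rack's top plate at the start); z along the rod, up towards the grip. Mass 55 to 110 g.
- probe_tip (a point): Lower end of the probe's stem, on its axis, 100 mm below the probe's origin.
- disc_rod: Bystander rod in the rack, same stem, with a flat disc grip 38 mm in diameter and 12 mm tall; origin at the grip's underside.
- ball_rod: Bystander rod in the rack, same stem, with a ball grip 30 mm in diameter, 35 mm tall in all; origin at the grip's underside.
- vial: Bystander: small capped glass vial, 24 mm diameter, 42 mm tall, standing on the white housing; origin at its underside.
- tape: Bystander: orange roll of tape, 90 mm diameter, 18 mm tall, lying at the left side; origin at its underside.
- wash_bottle: Bystander: clear wash bottle, 68 mm diameter, about 205 mm tall with its bent spout, at the back; origin at its underside.
- dish: Bystander: shallow glass dish, 90 mm diameter, 16 mm tall, at the right side; origin at its underside.
- beaker: Bystander: glass beaker, 66 mm diameter, 85 mm tall, at the left side; origin at its underside.
- mouse: Bystander: black computer mouse, 100 x 58 x 32 mm, at the right side; origin at its underside.

How it is judged:
By the outcome, as a careful person would: the job done as asked, in the order asked, and still so for the second after the job is handed in, while the arm keeps its last pose, push and grip.
It also fails if it takes over 67 s, if anything falls off the work surface, if the arm or the gripper's body presses on something with over 40 N, if the wrist force passes 120 N, or if a joint passes its speed limit or range.

## Working session

There is one attempt and no reset: what is moved stays moved. The work goes in short steps, Python scripts to look and compute and a shell command to move; the robot and the scene stay as the last step left them, time stands still between calls to the robot, and variables do not carry over. Pictures are saved under pics/ and viewed, about 8 in all and at most 12, crops included, and the job is handed in when it is done.

```bash
mkdir -p pics; cat > h.py <<'E'
import cv2,numpy as np
from plant import get_obs,capture
from scipy.spatial.transform import Rotation as R
E
python3 - <<'E'
from h import *
o=get_obs();print(o)
for n in("scene","top"):
    c=capture(n);cv2.imwrite(f"pics/{n}0.png",c["color"][:,:,::-1]);print(n,c["mtx"].tolist(),c["rvec"],c["tvec"]);np.savez(f"{n}0.npz",**c)
E
```

```text
{'time': 0.0, 'joint_positions': array([-1.46699306e+00,  3.42705909e-01,  1.52499734e+00, -1.57423118e-05,
        1.27541692e+00, -1.45980268e-01]), 'dq': array([ 0.00124765,  0.0004078 ,  0.00174223, -0.00015157,  0.00040285,
       -0.00053164]), 'tau': array([ 9.57908669e-04, -4.31235945e+01, -2.44217777e+01,  7.19769322e-02,
        5.58606035e-02, -1.18721473e-04]), 'tool_pos': array([ 129.79231593, -508.56342098,  404.06035988]), 'tcp_rot': array([-3.14007920e+00, -2.07301477e-04,  2.49787969e-01]), 'contact_force': array([-0.42013375,  0.29124117, -0.29767184]), 'moment': array([ 0.01938899,  0.00262118, -0.02588567]), 'grip_width': 91.65321662056836}
scene [[368.584674759925, 0.0, 319.50803825489805], [0.0, 368.584674759925, 196.59126417399074], [0.0, 0.0, 1.0]] [ 1.15231446  2.25573989 -1.07083218] [ 335.66078421 -210.53600833 1584.80683624]
top [[511.85812775072776, 0.0, 311.5239253163627], [0.0, 511.85812775072776, 196.52855334500907], [0.0, 0.0, 1.0]] [ 2.10887143 -2.15717957  0.1712486 ] [  -1.55196168  588.61531311 1537.34548554]
```

View pics/scene0.png

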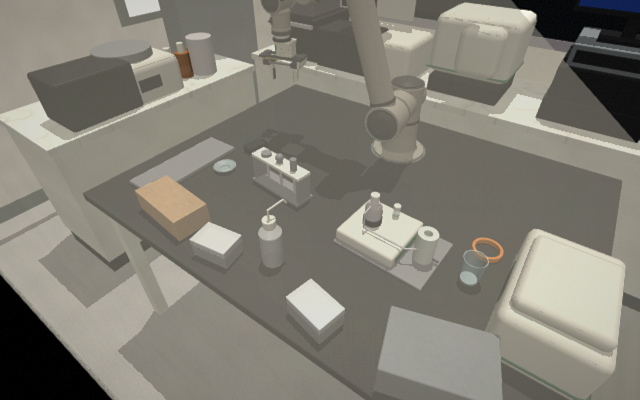

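View pics/top0.png

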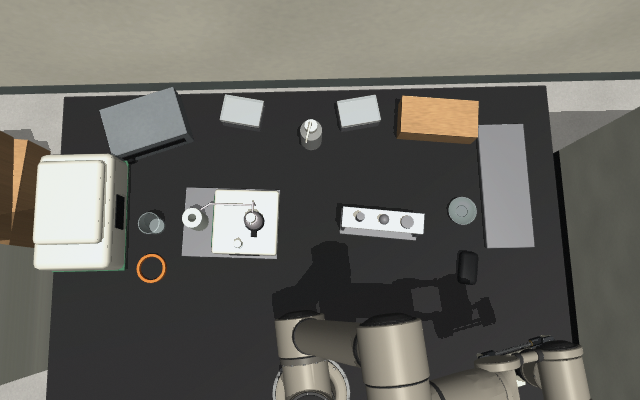

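The overview shows the rack near (383,220) and the analyser near (232,222) in top; in scene they are near (282,175) and (393,230). Next I'll zoom in on both.

```bash
python3 - <<'E'
from h import *
s=cv2.imread("pics/scene0.png");t=cv2.imread("pics/top0.png")
f=lambda im,x,y,w,h,k:cv2.resize(im[y:y+h,x:x+w],None,fx=k,fy=k,interpolation=cv2.INTER_CUBIC)
a=np.hstack([f(t,175,180,110,85,4.0)[:340,:440],f(t,335,195,90,85,4.0)])
b=np.hstack([f(s,330,185,130,65,4)[:260,:440],f(s,240,140,90,65,4)])
print(a.shape,b.shape)
b=np.hstack([f(s,335,185,110,65,4),f(s,240,140,90,65,4)])
cv2.imwrite("pics/z.png",np.vstack([a,b]))
E
```

```text
(340, 800, 3) (260, 800, 3)
```

View pics/z.png

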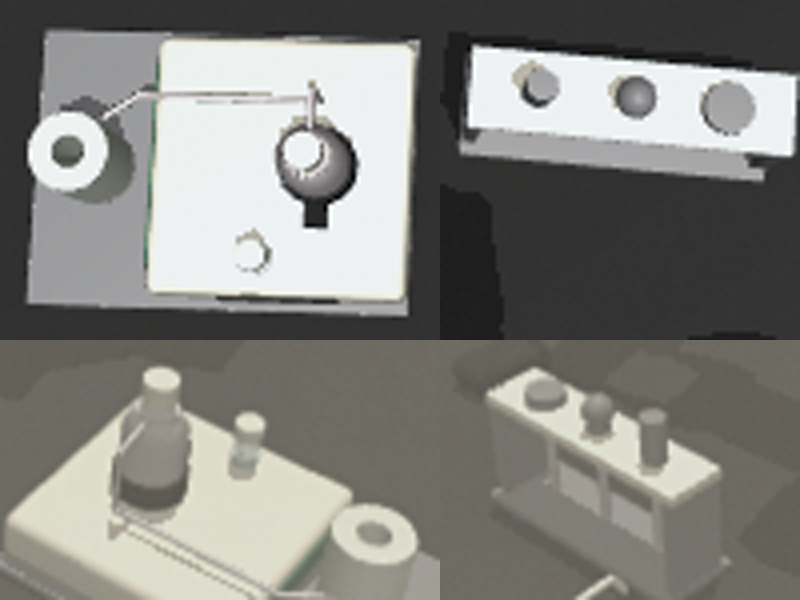

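The crops show the cylinder rod at the +y end of the rack: its top is at top (359.6,216.4) and scene (292.9,157.9). The cap is at top (250.4,217.9) and scene (375.1,194.1), and the tower hole at top (191.6,217.4) and scene (428.4,233.1). The tube is on the far (+x) side.

```bash
cat >> h.py <<'E'
def ray(c,p,fish=False):
    Rm=cv2.Rodrigues(np.array(c["rvec"],float))[0];K=np.array(c["mtx"])
    d=np.array([(p[0]-K[0,2])/K[0,0],(p[1]-K[1,2])/K[1,1],1.])
    if fish:
        r=np.hypot(d[0],d[1]);d=np.array([d[0]/r*np.sin(r),d[1]/r*np.sin(r),np.cos(r)]) if r>1e-9 else np.array([0,0,1.])
    return -Rm.T@np.array(c["tvec"]).ravel(),Rm.T@d
def at(c,p,z,fish=False):
    o,d=ray(c,p,fish);return o+d*(z-o[2])/d[2]
def proj(c,X,fish=False):
    q=cv2.Rodrigues(np.array(c["rvec"],float))[0]@np.array(X,float)+np.array(c["tvec"]).ravel();K=np.array(c["mtx"])
    r=np.hypot(q[0],q[1]);k=np.arctan2(r,q[2])/r if fish else 1/q[2]
    return K[0,0]*q[0]*k+K[0,2],K[1,1]*q[1]*k+K[1,2]
E
python3 - <<'E'
from h import *
S=np.load("scene0.npz");T=np.load("top0.npz")
for n,t,s,z in [("cap",(250.4,217.9),(375.1,194.1),158),("port",(191.6,217.4),(428.4,233.1),110),("rod",(359.6,216.4),(292.9,157.9),160),("ball",(383.2,219),(279,153),140),("disc",(406.9,221.5),(266,149),127)]:
    print(n,at(T,t,z).round(1),at(S,s,z).round(1))
f=lambda x,y:(175+x/4-.375,180+y/4-.375)
g=lambda x,y:(335+(x-440)/4-.375,195+y/4-.375)
for n,p,z in [("houseTL",f(160,40),50),("houseTR",f(416,43),50),("houseBL",f(148,292),50),("houseBR",f(406,298),50),("rTL",g(472,45),115),("rTR",g(799,72),115),("rBL",g(466,126),115),("rBR",g(794,156),115)]:
    print(n,at(T,p,z).round(1))
E
```

```text
cap [512.2 161.2 158. ] [517.4 162.7 158. ]
port [523.8 341.4 110. ] [527.7 342.9 110. ]
rod [ 509.1 -151.3  160. ] [ 511.1 -154.1  160. ]
ball [ 502.5 -221.1  140. ] [ 492.2 -233.4  140. ]
disc [ 495.1 -291.5  127. ] [ 484.5 -303.4  127. ]
houseTL [616.9 285.6  50. ]
houseTR [609.9  86.8  50. ]
houseBL [422.2 293.   50. ]
houseBR [413.2  96.6  50. ]
rTL [ 547.2 -106.4  115. ]
rTR [ 521.6 -346.5  115. ]
rBL [ 487.2 -100.1  115. ]
rBR [ 459.7 -339.3  115. ]
```

```bash
cat >> h.py <<'E'
def delta(xyz,yaw):
    "world target TCP, tool down with yaw -> tool-frame shift(m), turn"
    o=get_obs();A=R.from_euler('xyz',o["tcp_rot"]);B=R.from_euler('xyz',[np.pi,0,yaw])
    print("shift",(A.inv().apply(np.array(xyz)-o["tool_pos"])/1000).round(4),"turn",(A.inv()*B).as_rotvec().round(4))
E
python3 -m pendant '[[[0.36,-0.195,0],[0,0,-1.22],0.0918],[[0.36,-0.195,0],[0,0,-1.22],0.0918],[[0.36,-0.195,0],[0,0,-1.22],0.0918],[[0.36,-0.195,0],[0,0,-1.22],0.0918],[[0.36,-0.195,0],[0,0,-1.22],0.0918],[[0.36,-0.195,0],[0,0,-1.22],0.0918],[[0.36,-0.195,0],[0,0,-1.22],0.0918],[[0.36,-0.195,0],[0,0,-1.22],0.0918],[[0.36,-0.195,0],[0,0,-1.22],0.0918],[[0.36,-0.195,0],[0,0,-1.22],0.0918]]'
python3 -c "
from h import *
delta([514,162,400],1.49)"
```

```text
time: 0.93
tool_pos: [431.9, -228.5, 404.5]
tcp_rot: [-3.141, -0.0, 1.477]
contact_force: [0.3, -0.3, 0.8]
grip_width: 91.7
shift [0.3964 0.0452 0.0047] turn [-0.0001 -0.0005 -0.013 ]
```

```bash

python3 -m pendant '[[[0.397,0.045,0],[0,0,-0.013],0],[[0.397,0.045,0],[0,0,-0.013],0],[[0.397,0.045,0],[0,0,-0.013],0],[[0.397,0.045,0],[0,0,-0.013],0],[[0.397,0.045,0],[0,0,-0.013],0],[[0.397,0.045,0],[0,0,-0.013],0],[[0.397,0.045,0],[0,0,-0.013],0],[[0.397,0.045,0],[0,0,-0.013],0],[[0.397,0.045,0],[0,0,-0.013],0],[[0.397,0.045,0],[0,0,-0.013],0]]'
python3 -m pendant '[[[0,0,0],[0,0,0],0],[[0,0,0],[0,0,0],0],[[0,0,0],[0,0,0],0],[[0,0,0],[0,0,0],0],[[0,0,0],[0,0,0],0],[[0,0,0],[0,0,0],0]]'
python3 - <<'E'
from h import *
c=capture("wrist");np.savez("w1.npz",**c);cv2.imwrite("pics/w1.png",c["color"][:,:,::-1]);print(c["mtx"].tolist(),c["rvec"],c["tvec"])
for X in ([514,162,158],[525.5,342,110]):print(proj(c,X,True))
E
```

```text
time: 1.77
tool_pos: [515.2, 163.4, 404.3]
tcp_rot: [-3.141, -0.001, 1.485]
contact_force: [-0.2, 0.2, -0.3]
grip_width: 30.1
time: 2.27
tool_pos: [515.3, 158.6, 404.8]
tcp_rot: [3.141, 0.0, 1.481]
contact_force: [-0.5, 0.1, -0.3]
grip_width: 0.4
[[309.70691628693146, 0.0, 321.25250904659487], [0.0, 309.70691628693146, 202.1695204463191], [0.0, 0.0, 1.0]] [-2.84634347  0.12793129  0.01838948] [-498.76097326  159.17919394  449.72337918]
(np.float64(319.55782666343674), np.float64(210.06647003898485))
(np.float64(314.4519003955349), np.float64(-2.0345581853102317))
```

View pics/w1.png

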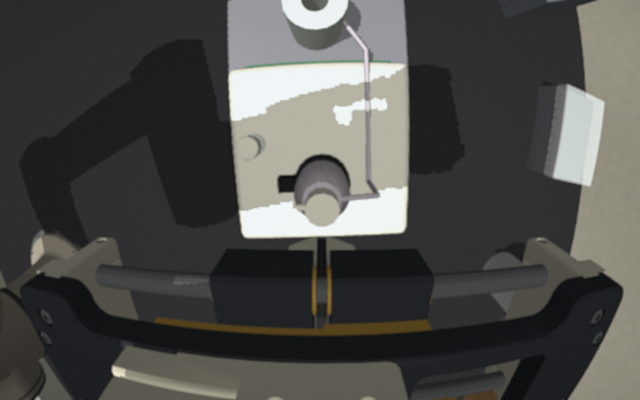

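The wrist view shows the cap top centred near (322,209) and the hole at about (314,1); the closed fingertips are near (321,300).

```bash
python3 - <<'E'
from h import *
c=np.load("w1.npz")
print(at(c,(322,209),158,1),at(c,(314,1),110,1))
delta([515.5,161.5,158+178+3],1.485)
E
```

```text
[515.9524473  162.69246806 158.        ] [524.83611232 338.97189436 110.        ]
shift [ 0.0028 -0.      0.0658] turn [ 0.0002  0.0001 -0.0037]
```

```bash

python3 -m pendant '[[[0.0035,0,0.03],[0,0,0],0],[[0.0035,0,0.054],[0,0,0],0],[[0.0035,0,0.062],[0,0,0],0],[[0.0035,0,0.066],[0,0,0],0],[[0.0035,0,0.066],[0,0,0],0],[[0.0035,0,0.066],[0,0,0],0]]'
python3 -m pendant '[[[0,0,0.002],[0,0,0],0],[[0,0,0.004],[0,0,0],0],[[0,0,0.006],[0,0,0],0],[[0,0,0.006],[0,0,0],0],[[0,0,0.006],[0,0,0],0]]'
```

```text
time: 2.82
tool_pos: [516.0, 163.0, 339.8]
tcp_rot: [3.14, -0.0, 1.482]
contact_force: [0.2, -0.4, 0.2]
grip_width: 0.6
time: 3.23
tool_pos: [515.9, 163.2, 333.6]
tcp_rot: [3.139, -0.0, 1.483]
contact_force: [1.0, 0.1, 5.6]
grip_width: 0.1
```

```bash

python3 -m pendant '[[[0,0,0.002],[0,0,0],0],[[0,0,0.004],[0,0,0],0],[[0,0,0.004],[0,0,0],0],[[0,0,0.004],[0,0,0],0]]'
python3 -m pendant '[[[0,0,0.001],[0,0,0],0],[[0,0,0.002],[0,0,0],0],[[0,0,0.002],[0,0,0],0],[[0,0,0.002],[0,0,0],0]]'
```

```text
time: 3.57
tool_pos: [515.9, 163.2, 330.3]
tcp_rot: [3.139, -0.001, 1.483]
contact_force: [-1.1, -1.1, 9.3]
grip_width: 0.6
time: 3.9
tool_pos: [515.7, 163.2, 330.0]
tcp_rot: [3.137, -0.001, 1.483]
contact_force: [-4.9, -2.2, 22.2]
grip_width: 0.2
```

The cap has bottomed: 22 N with almost no further travel. I'll release it, rise, and check that it came back up.

```bash

python3 -m pendant '[[[0,0,-0.005],[0,0,0],0],[[0,0,-0.02],[0,0,0],0],[[0,0,-0.05],[0,0,0],0.04],[[0,0,-0.076],[0,0,0],0.0918],[[0,0,-0.076],[0,0,0],0.0918],[[0,0,-0.076],[0,0,0],0.0918]]'
python3 - <<'E'
from h import *
c=capture("wrist");np.savez("w2.npz",**c)
a=np.load("w1.npz")["color"];b=c["color"]
cv2.imwrite("pics/w2.png",np.hstack([cv2.resize(x[120:240,230:420],None,fx=2,fy=2)for x in(a,b)])[:,:,::-1])
delta([510.5,-153,420],1.47)
E
```

```text
time: 4.4
tool_pos: [515.5, 163.2, 403.9]
tcp_rot: [3.139, -0.001, 1.483]
contact_force: [0.1, 0.4, -1.1]
grip_width: 22.7
shift [-0.3154  0.023  -0.0175] turn [-0.0001  0.0001  0.0129]
```

View pics/w2.png

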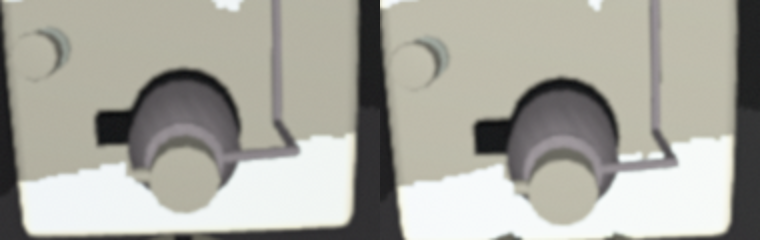

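The cap's size and look are unchanged, so it is back up. Next I move over the rod with the gripper open.

```bash

python3 -m pendant '[[[-0.32,0.023,-0.0175],[0,0,0.013],0.0918],[[-0.32,0.023,-0.0175],[0,0,0.013],0.0918],[[-0.32,0.023,-0.0175],[0,0,0.013],0.0918],[[-0.32,0.023,-0.0175],[0,0,0.013],0.0918],[[-0.32,0.023,-0.0175],[0,0,0.013],0.0918],[[-0.32,0.023,-0.0175],[0,0,0.013],0.0918],[[-0.32,0.023,-0.0175],[0,0,0.013],0.0918],[[-0.32,0.023,-0.0175],[0,0,0.013],0.0918],[[-0.32,0.023,-0.0175],[0,0,0.013],0.0918],[[-0.32,0.023,-0.0175],[0,0,0.013],0.0918]]'
python3 -m pendant '[[[0,0,0],[0,0,0],0.0918],[[0,0,0],[0,0,0],0.0918],[[0,0,0],[0,0,0],0.0918],[[0,0,0],[0,0,0],0.0918],[[0,0,0],[0,0,0],0.0918],[[0,0,0],[0,0,0],0.0918]]'
python3 - <<'E'
from h import *
c=capture("wrist");np.savez("w3.npz",**c);cv2.imwrite("pics/w3.png",c["color"][:,:,::-1])
print(proj(c,[510.5,-153,160],True))
E
```

```text
time: 5.28
tool_pos: [509.9, -159.0, 418.4]
tcp_rot: [-3.138, -0.001, 1.466]
contact_force: [-0.2, -0.6, 1.0]
grip_width: 90.8
time: 5.78
tool_pos: [510.4, -157.0, 420.3]
tcp_rot: [3.141, 0.0, 1.471]
contact_force: [0.1, 0.2, 0.8]
grip_width: 91.8
(np.float64(321.175660698844), np.float64(204.0627376045141))
```

View pics/w3.png

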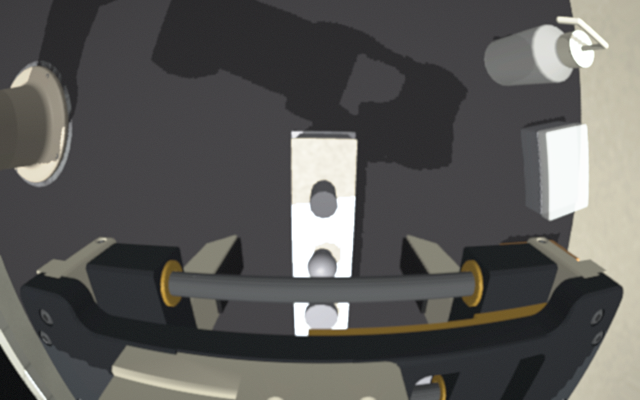

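The wrist view shows the cylinder rod's top at about (323,205), against a predicted (321,204). I'll shift about 1 mm in x and descend.

```bash

python3 -m pendant '[[[0.0035,0.001,0.035],[0,0,0],0.0918],[[0.0035,0.001,0.07],[0,0,0],0.0918],[[0.0035,0.001,0.095],[0,0,0],0.0918],[[0.0035,0.001,0.11],[0,0,0],0.0918],[[0.0035,0.001,0.119],[0,0,0],0.0918],[[0.0035,0.001,0.119],[0,0,0],0.0918],[[0.0035,0.001,0.119],[0,0,0],0.0918],[[0.0035,0.001,0.119],[0,0,0],0.0918]]'
python3 -m pendant '[[[0,0,0],[0,0,0],0.04],[[0,0,0],[0,0,0],0.04],[[0,0,0],[0,0,0],0.04],[[0,0,0],[0,0,0],0.04],[[0,0,0],[0,0,0],0.03],[[0,0,0],[0,0,0],0.03],[[0,0,0],[0,0,0],0.03],[[0,0,0],[0,0,0],0.03],[[0,0,0],[0,0,0],0.03]]'
python3 - <<'E'
from h import *
c=capture("wrist");np.savez("w4.npz",**c);cv2.imwrite("pics/w4.png",c["color"][100:400,140:500][:,:,::-1].repeat(2,0).repeat(2,1))
E
```

```text
time: 6.5
tool_pos: [512.1, -154.4, 302.5]
tcp_rot: [3.139, 0.001, 1.47]
contact_force: [1.4, -0.2, -0.2]
grip_width: 91.2
time: 7.25
tool_pos: [511.7, -154.2, 301.2]
tcp_rot: [-3.142, 0.0, 1.47]
contact_force: [-0.4, -0.1, 0.2]
grip_width: 36.2
```

View pics/w4.png

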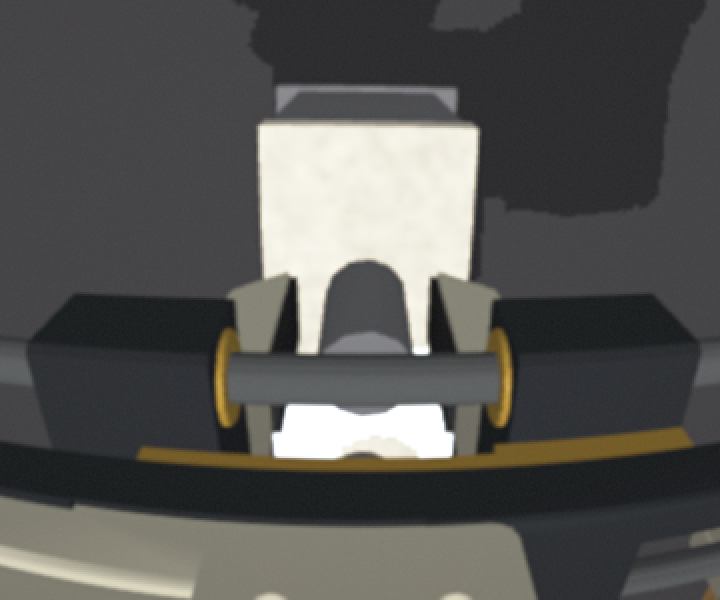

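The rod sits centred between the jaws: it spans x 322–408, with the pads at 298 and 430. I'll check its y offset, then close.

```bash
python3 -c "
from h import *
c=np.load('w4.npz')
for y in (366,412):print(at(c,(140+365/2,100+y/2),160,1))
print(proj(c,[511.7,-154,160],1))"
python3 -m pendant '[[[0,0,0],[0,0,0],0.028],[[0,0,0],[0,0,0],0.024],[[0,0,0],[0,0,0],0.018],[[0,0,0],[0,0,0],0.01],[[0,0,0],[0,0,0],0.01],[[0,0,0],[0,0,0],0.01],[[0,0,0],[0,0,0],0.01],[[0,0,0],[0,0,0],0.01]]'
```

```text
[ 512.24203541 -151.18473771  160.        ]
[ 510.94939742 -164.18091861  160.        ]
(np.float64(321.93229898204476), np.float64(288.2256980182591))
time: 7.97
tool_pos: [511.7, -154.2, 301.2]
tcp_rot: [3.142, 0.0, 1.47]
contact_force: [1.0, -0.4, -0.0]
grip_width: 23.4
```

```bash

python3 -m pendant '[[[0,0,-0.003],[0,0,0],0.01],[[0,0,-0.01],[0,0,0],0.01],[[0,0,-0.022],[0,0,0],0.01],[[0,0,-0.04],[0,0,0],0.01],[[0,0,-0.06],[0,0,0],0.01],[[0,0,-0.08],[0,0,0],0.01],[[0,0,-0.1],[0,0,0],0.01],[[0,0,-0.118],[0,0,0],0.01],[[0,0,-0.132],[0,0,0],0.01],[[0,0,-0.14],[0,0,0],0.01]]'
python3 -m pendant '[[[0,0,-0.005],[0,0,0],0.01],[[0,0,-0.015],[0,0,0],0.01],[[0,0,-0.025],[0,0,0],0.01],[[0,0,-0.03],[0,0,0],0.01],[[0,0,-0.03],[0,0,0],0.01]]'
python3 - <<'E'
from h import *
delta([490,60,471],1.485)
delta([526,330,471],1.51)
E
```

```text
time: 8.8
tool_pos: [511.6, -154.2, 443.7]
tcp_rot: [3.139, 0.001, 1.47]
contact_force: [0.1, 0.6, -0.6]
grip_width: 23.3
time: 9.22
tool_pos: [511.8, -154.3, 472.4]
tcp_rot: [3.14, 0.001, 1.47]
contact_force: [-0.2, 0.4, -1.2]
grip_width: 23.3
shift [ 0.211  -0.0433  0.0012] turn [ 0.0019  0.0008 -0.0152]
shift [ 0.4833 -0.0347  0.001 ] turn [ 0.0019  0.0008 -0.0402]
```

```bash

python3 -m pendant '[[[0.006,0,0],[0,0,0],0.01],[[0.02,-0.001,0],[0,0,0],0.01],[[0.04,-0.003,0],[0,0,-0.003],0.01],[[0.065,-0.005,0],[0,0,-0.006],0.01],[[0.092,-0.007,0],[0,0,-0.009],0.01],[[0.12,-0.009,0],[0,0,-0.012],0.01],[[0.148,-0.011,0],[0,0,-0.015],0.01],[[0.176,-0.013,0],[0,0,-0.018],0.01],[[0.203,-0.015,0],[0,0,-0.02],0.01],[[0.23,-0.017,0],[0,0,-0.02],0.01]]'
python3 -m pendant '[[[0.028,-0.002,0],[0,0,-0.002],0.01],[[0.056,-0.004,0],[0,0,-0.004],0.01],[[0.084,-0.006,0],[0,0,-0.006],0.01],[[0.112,-0.008,0],[0,0,-0.009],0.01],[[0.14,-0.01,0],[0,0,-0.012],0.01],[[0.166,-0.012,0],[0,0,-0.015],0.01],[[0.188,-0.014,0],[0,0,-0.018],0.01],[[0.2,-0.015,0],[0,0,-0.02],0.01],[[0.206,-0.016,0],[0,0,-0.02],0.01],[[0.206,-0.016,0],[0,0,-0.02],0.01]]'
python3 -m pendant '[[[0,0,0],[0,0,0],0.01],[[0,0,0],[0,0,0],0.01],[[0,0,0],[0,0,0],0.01],[[0,0,0],[0,0,0],0.01],[[0,0,0],[0,0,0],0.01],[[0,0,0],[0,0,0],0.01],[[0,0,0],[0,0,0],0.01],[[0,0,0],[0,0,0],0.01]]'
python3 - <<'E'
from h import *
print(get_obs()["tool_pos"],get_obs()["tcp_rot"])
cs={n:capture(n) for n in("scene","top","wrist")}
for n,c in cs.items():np.savez(n+"5.npz",**c)
im=[]
X=[524.5,341,110]
for n,w,h,k in(("top",34,42,6),("scene",34,56,6),("wrist",100,80,3)):
    c=cs[n];u,v=map(int,proj(c,X,n=="wrist"));v-=0 if n!="scene" else 25
    if n=="wrist":u,v=320,220
    u0,v0=max(0,u-w),max(0,v-h);print(n,u0,v0,k)
    a=cv2.resize(c["color"][v0:v+h,u0:u+w],None,fx=k if n=="wrist" else 5,fy=k if n=="wrist" else 5,interpolation=cv2.INTER_CUBIC);print(a.shape);im.append(a)
H=max(a.shape[0] for a in im)
f=np.hstack([cv2.copyMakeBorder(a,0,H-a.shape[0],0,4,0) for a in im]);print(f.shape)
k=min(1,800/f.shape[1]);f=cv2.resize(f,None,fx=k,fy=k);print(k);cv2.imwrite("pics/c5.png",f[:,:,::-1])
E
```

```text
time: 10.05
tool_pos: [517.3, 78.8, 470.6]
tcp_rot: [-3.14, -0.0, 1.491]
contact_force: [-0.4, -0.3, -1.2]
grip_width: 23.4
time: 10.88
tool_pos: [518.1, 284.1, 470.6]
tcp_rot: [-3.141, 0.001, 1.512]
contact_force: [0.1, 0.8, -1.6]
grip_width: 23.5
time: 11.55
tool_pos: [518.7, 282.8, 471.2]
tcp_rot: [3.142, 0.0, 1.51]
contact_force: [-0.1, 0.1, 0.0]
grip_width: 23.3
[518.71223993 282.82178817 471.19611423] [3.14151298e+00 4.21302050e-05 1.50960950e+00]
top 157 175 6
(420, 340, 3)
scene 394 151 6
(560, 340, 3)
wrist 220 140 3
(480, 600, 3)
(560, 1292, 3)
0.6191950464396285
```

View pics/c5.png

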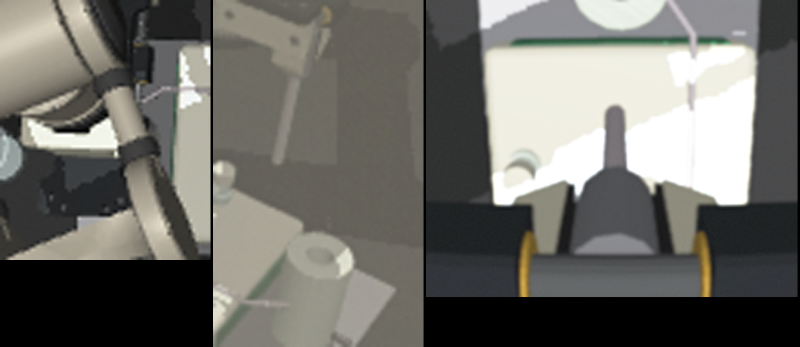

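The rod hangs straight in the jaws in the scene and wrist crops, but the top view is blocked by the arm. The wrist camera sees both the stem tip and the tower, so I'll measure both at higher zoom.

```bash
python3 - <<'E'
from h import *
w=np.load("wrist5.npz");s=np.load("scene5.npz")
print(proj(w,[524.5,341,110],1),proj(w,[518.7,284.5,186],1),proj(s,[524.5,341,110]),proj(s,[518.7,284.5,186]))
a=cv2.resize(w["color"][90:240,270:370],None,fx=4,fy=4,interpolation=cv2.INTER_CUBIC)
b=cv2.resize(s["color"][160:250,395:460],None,fx=6,fy=6,interpolation=cv2.INTER_CUBIC)
b=cv2.convertScaleAbs(b,alpha=1.3)
H=600;b=cv2.copyMakeBorder(b,0,H-b.shape[0],0,0,0)
cv2.imwrite("pics/c6.png",np.hstack([a,b])[:,:,::-1])
E
```

```text
(np.float64(323.5713000892558), np.float64(129.4007650499439)) (np.float64(321.48067285971666), np.float64(198.45849527120714)) (np.float64(428.2092206837599), np.float64(232.16117168077022)) (np.float64(414.77503061833073), np.float64(202.69322614180302))
```

View pics/c6.png

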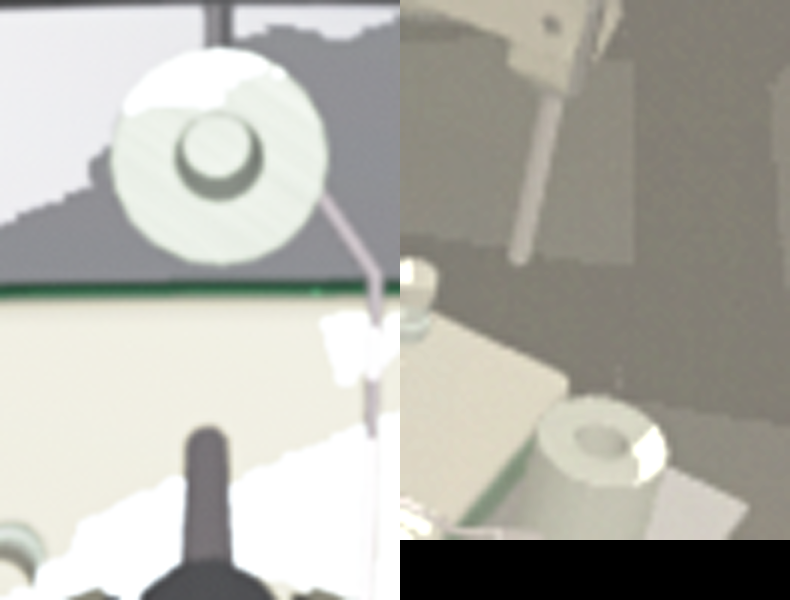

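Wrist: the tower top and hole are centred at full-image (324.5,128.6), and the tip is at (321.4,201.4). Scene: the hole is at (428.2,232.6) and the tip at (414.6,202.4).

```bash
python3 - <<'E'
from h import *
w=np.load("wrist5.npz");s=np.load("scene5.npz")
for n,pw,ps,z in(("port",(324.5,128.6),(428.2,232.6),110),("tip",(321.4,201.4),(414.6,202.4),186)):
    print(n,at(w,pw,z,1),at(s,ps,z))
t=at(w,(321.4,201.4),186,1)
E
```

```text
port [525.5664006  341.82288298 110.        ] [526.15118371 341.67504587 110.        ]
tip [518.46176178 281.77412029 186.        ] [517.82338034 283.579941   186.        ]
```

```bash

python3 -m pendant '[[[0.006,0.0005,0],[0,0,0],0.01],[[0.018,0.0013,0],[0,0,0],0.01],[[0.034,0.0023,0],[0,0,0],0.01],[[0.048,0.0033,0],[0,0,0],0.01],[[0.057,0.0038,0],[0,0,0],0.01],[[0.0594,0.004,0],[0,0,0],0.01],[[0.0594,0.004,0.01],[0,0,0],0.01],[[0.0594,0.004,0.025],[0,0,0],0.01],[[0.0594,0.004,0.04],[0,0,0],0.01],[[0.0594,0.004,0.05],[0,0,0],0.01]]'
python3 -m pendant '[[[0,0,0],[0,0,0],0.01],[[0,0,0],[0,0,0],0.01],[[0,0,0],[0,0,0],0.01],[[0,0,0],[0,0,0],0.01],[[0,0,0],[0,0,0],0.01],[[0,0,0],[0,0,0],0.01]]'
python3 - <<'E'
from h import *
w=capture("wrist");s=capture("scene");np.savez("w7.npz",**w);np.savez("s7.npz",**s)
o=get_obs();p=o["tool_pos"];print(p)
print(proj(w,[525.8,341.8,110],1),proj(w,[p[0],p[1],p[2]-285],1),proj(s,[525.8,341.8,110]),proj(s,[p[0],p[1],p[2]-285]))
a=cv2.resize(w["color"][130:280,270:370],None,fx=4,fy=4,interpolation=cv2.INTER_CUBIC)
b=cv2.resize(s["color"][160:250,395:460],None,fx=6,fy=6,interpolation=cv2.INTER_CUBIC)
b=cv2.convertScaleAbs(b,alpha=1.3)
b=cv2.copyMakeBorder(b,0,600-b.shape[0],0,0,0)
cv2.imwrite("pics/c7.png",np.hstack([a,b])[:,:,::-1])
E
```

```text
time: 12.53
tool_pos: [526.1, 341.4, 419.0]
tcp_rot: [-3.139, 0.002, 1.509]
contact_force: [0.0, 0.1, -0.7]
grip_width: 23.3
time: 13.03
tool_pos: [526.3, 342.0, 421.8]
tcp_rot: [3.141, -0.001, 1.51]
contact_force: [-0.5, 0.2, -1.5]
grip_width: 23.6
[526.24978641 341.99472466 421.53316705]
(np.float64(320.6816014769436), np.float64(192.820319496203)) (np.float64(321.1540912819662), np.float64(200.2693853083683)) (np.float64(428.29266810500195), np.float64(232.5464140987405)) (np.float64(430.087004453188), np.float64(225.78807377068102))
```

View pics/c7.png

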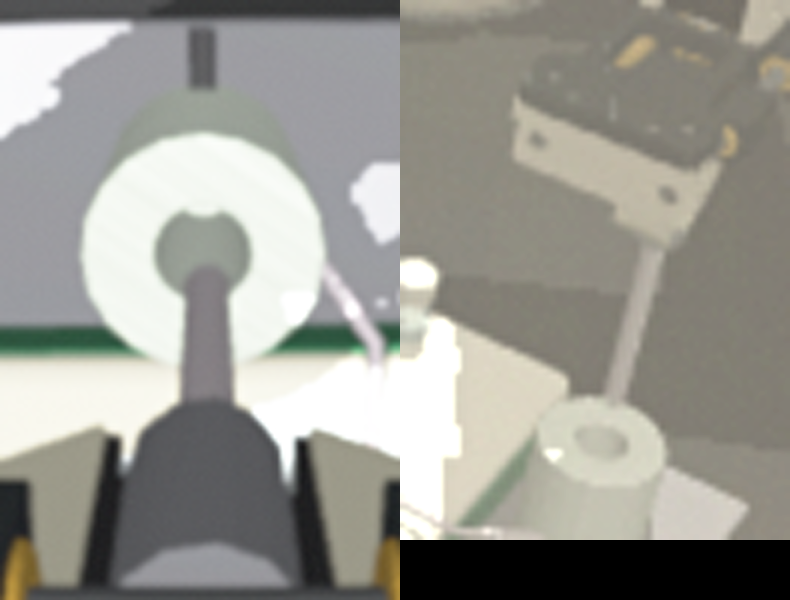

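Wrist: the hole centre is at full-image (320.4,193.1) and the tip at (321.4,201.6). Scene: the tip is at about (430.6,226.3) and the hole at (428.2,232.6).

```bash
python3 - <<'E'
from h import *
w=np.load("w7.npz");s=np.load("s7.npz")
print(at(w,(320.4,193.1),110,1),at(s,(428.2,232.6),110))
print(at(w,(321.4,201.6),136.5,1),at(s,(430.6,226.3),136.5),at(s,(430.3,225.9),136.5))
E
```

```text
[525.50833562 341.53480402 110.        ] [526.15118371 341.67504587 110.        ]
[526.3929606  340.73348801 136.5       ] [527.30440706 343.93276882 136.5       ] [526.29001057 342.63662997 136.5       ]
```

The offset is under 1 mm against 7 mm of clearance. The tip is 286 mm below the TCP, so I lower it 85.4 mm in two stages.

```bash

python3 -m pendant '[[[0,-0.0005,0.003],[0,0,0],0.01],[[0,-0.0005,0.009],[0,0,0],0.01],[[0,-0.0005,0.016],[0,0,0],0.01],[[0,-0.0005,0.023],[0,0,0],0.01],[[0,-0.0005,0.03],[0,0,0],0.01],[[0,-0.0005,0.036],[0,0,0],0.01],[[0,-0.0005,0.039],[0,0,0],0.01],[[0,-0.0005,0.04],[0,0,0],0.01],[[0,-0.0005,0.04],[0,0,0],0.01]]'
python3 -m pendant '[[[0,0,0.003],[0,0,0],0.01],[[0,0,0.009],[0,0,0],0.01],[[0,0,0.016],[0,0,0],0.01],[[0,0,0.024],[0,0,0],0.01],[[0,0,0.031],[0,0,0],0.01],[[0,0,0.038],[0,0,0],0.01],[[0,0,0.043],[0,0,0],0.01],[[0,0,0.0454],[0,0,0],0.01],[[0,0,0.0454],[0,0,0],0.01],[[0,0,0.0454],[0,0,0],0.01]]'
python3 -m pendant '[[[0,0,0],[0,0,0],0.01],[[0,0,0],[0,0,0],0.01],[[0,0,0],[0,0,0],0.01],[[0,0,0],[0,0,0],0.01],[[0,0,0],[0,0,0],0.01],[[0,0,0],[0,0,0],0.01]]'
python3 - <<'E'
from h import *
w=capture("wrist");s=capture("scene");np.savez("w8.npz",**w);np.savez("s8.npz",**s)
o=get_obs();p=o["tool_pos"];print(p,o["contact_force"],o["moment"])
P=[525.8,341.7,110];print(proj(w,P,1),proj(s,P))
a=cv2.resize(w["color"][180:300,270:370],None,fx=4.5,fy=4.5,interpolation=cv2.INTER_CUBIC)
b=cv2.resize(s["color"][180:250,405:450],None,fx=7,fy=7,interpolation=cv2.INTER_CUBIC)
b=cv2.copyMakeBorder(cv2.convertScaleAbs(b,alpha=1.3),0,a.shape[0]-b.shape[0],0,0,0)
cv2.imwrite("pics/c8.png",np.hstack([a,b])[:,:,::-1])
E
```

```text
time: 13.88
tool_pos: [525.8, 342.0, 380.9]
tcp_rot: [-3.141, 0.0, 1.51]
contact_force: [0.4, -0.1, -0.7]
grip_width: 23.2
time: 14.72
tool_pos: [525.8, 342.0, 335.8]
tcp_rot: [3.141, 0.0, 1.51]
contact_force: [-0.0, -0.6, -0.4]
grip_width: 23.4
time: 15.22
tool_pos: [525.8, 342.0, 335.9]
tcp_rot: [3.141, 0.0, 1.51]
contact_force: [0.7, -0.5, -1.3]
grip_width: 23.3
[525.79283646 341.98297604 335.8059086 ] [ 0.14304647 -0.26209956 -0.83294785] [-0.05606246 -0.09560461  0.01390255]
(np.float64(321.6565304104585), np.float64(224.14541041456434)) (np.float64(428.25888686750284), np.float64(232.531575570884))
```

View pics/c8.png

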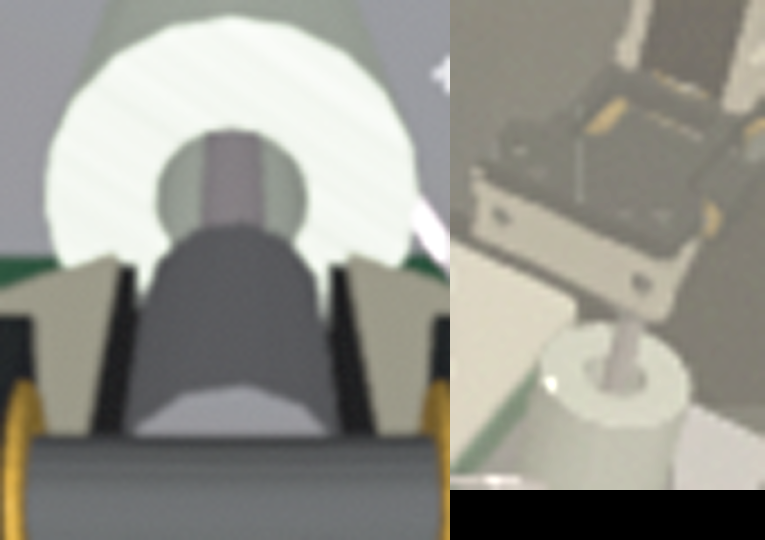

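The wrist view shows the stem (203–264) centred in the hole (158–307) in x; in y I have only the scene view, where it may sit slightly off. I'll measure that numerically: stem centreline sub-pixel in scene frame s7, and hole and tower outline in the wrist images.

```bash
python3 - <<'E'
from h import *
s7=np.load("s7.npz");s8=np.load("s8.npz");s0=np.load("scene0.npz")
# stem line in s7: TCP (526.25,342.0,421.6); stem z 137..~230
print("s7 stem")
g7=s7["color"].astype(float).mean(2);g0=s0["color"].astype(float).mean(2)
for z in (150,165,180,195):
    u,v=proj(s7,[526.25,342.0,z]);r=int(round(v));z2=z
    # exact u on integer row
    zs=np.linspace(100,260,1601);uv=np.array([proj(s7,[526.25,342.0,q]) for q in zs]);ue=np.interp(-r,-uv[:,1],uv[:,0]) if uv[0,1]<uv[-1,1] else np.interp(r,uv[::-1,1],uv[::-1,0])
    x=np.arange(int(ue)-5,int(ue)+7);d=np.clip(g7[r,x]-g0[r,x],0,None);d[d<8]=0
    print(r,"pred",round(ue,2),"seen",round((d*x).sum()/d.sum(),2),d.round().astype(int))
e=lambda a,b:np.array(proj(s7,a))-np.array(proj(s7,b))
print("du/dx,du/dy per mm",e([527,342,150],[526,342,150]),e([526,343,150],[526,342,150]),"stem dir/mm",e([526,342,151],[526,342,150]))
# tower top edge ellipse in scene: hole darkness centroid before insertion
p=g0[226:240,418:440];print(p.round().astype(int))
print("s8");print(s8["color"].astype(float).mean(2)[224:240,418:440].round().astype(int))
E
```

```text
s7 stem
222 pred 431.08 seen 431.39 [ 0  0  0  0 21 27 28 14  0  0  0  0]
218 pred 432.12 seen 432.48 [ 0  0  0  0 19 26 29 17  0  0  0  0]
214 pred 433.16 seen 433.48 [ 0  0  0  0 19 26 28 17  0  0  0  0]
210 pred 434.2 seen 434.53 [ 0  0  0  0 18 27 27 20  0  0  0  0]
du/dx,du/dy per mm [-0.14564327  0.20422212] [0.3478178  0.14752595] stem dir/mm [ 0.06992897 -0.2682299 ]
[[212 204 192 171 169 161 180 186 204 184 182 177 140 118 112 106 104 105
  105 106 107 106]
 [205 196 191 208 210 209 211 213 217 214 214 213 206 204 181 139 113 103
  103 106 106 106]
 [197 194 208 215 216 214 214 215 215 214 215 214 213 216 211 206 179 123
  105 104 106 107]
 [184 209 214 213 213 213 214 215 214 213 212 216 215 215 215 215 213 203
  142 108 103 106]
 [207 214 214 213 212 215 212 194 186 174 179 203 206 214 216 215 216 215
  203 142 106 106]
 [211 215 214 214 214 214 181 151 151 149 147 154 156 188 213 216 214 214
  216 203 122 104]
 [211 215 214 214 215 212 151 140 144 145 143 143 140 146 183 214 214 212
  214 211 161 110]
 [202 217 214 213 214 214 171 143 144 146 144 142 140 133 142 209 213 2
[... 1372 characters left out ...]
9 133 137 139 150 159 160 158
  160 159 128 104]
 [156 165 160 160 159 160 148 144 143 125 130 134 134 135 132 155 160 159
  159 160 156 112]
 [171 208 167 160 159 159 154 146 138 126 132 133 132 133 126 153 161 161
  161 160 158 119]
 [142 197 165 157 159 159 158 153 136 128 133 134 135 134 138 156 160 160
  160 160 160 126]
 [129 146 155 160 160 159 161 160 155 150 147 143 144 151 156 159 159 160
  161 161 160 117]
 [129 131 139 157 160 161 160 160 160 159 158 157 158 159 161 160 159 161
  160 161 158 126]
 [130 132 134 141 156 159 161 160 161 161 160 161 160 160 160 161 162 163
  161 159 148 153]
 [131 133 135 137 140 151 160 160 161 160 161 162 162 162 162 161 161 160
  158 143 142 156]]
```

```bash

python3 -m pendant '[[[-0.0005,0,0],[0,0,0],0.01],[[-0.0005,0,0],[0,0,0],0.01],[[-0.0005,0,0],[0,0,0],0.01],[[-0.0005,0,0],[0,0,0],0.01],[[-0.0005,0,0],[0,0,0],0.01],[[-0.0005,0,0],[0,0,0],0.01],[[-0.0005,0,0],[0,0,0],0.01],[[-0.0005,0,0],[0,0,0],0.01],[[-0.0005,0,0],[0,0,0],0.01],[[-0.0005,0,0],[0,0,0],0.01]]'
python3 - <<'E'
from h import *
from plant import close_job
o=get_obs();print(o["tool_pos"],o["dq"].round(3),o["contact_force"]);print(close_job())
E
```

```text
time: 16.15
tool_pos: [525.7, 341.5, 335.8]
tcp_rot: [3.142, 0.0, 1.51]
contact_force: [0.6, -0.6, -0.3]
grip_width: 23.3
[525.74936099 341.49681179 335.75925322] [-0.002  0.001 -0.001 -0.002 -0.001 -0.001] [ 0.57820623 -0.56181149 -0.30725447]
the job is handed in; nothing more can be done
None
```

The purge puff is done and the cylinder-grip rod is in the tower's guide hole, still gripped. I handed the job in at about 16 s.

- **Purge:** I pressed the nozzle cap until it bottomed, at 22 N on the wrist with almost no further travel, then let go. A wrist picture afterwards showed the cap back up.
- **Rod:** I lifted it out of the rack, carried it above everything on the analyser and lowered it about 60 mm into the hole. The tip is at a height of about 50 mm, worked out from where the arm gripped the rod on the rack rather than measured in the hole.
- **Contact and grip:** The wrist force stayed at noise level in the readings taken during insertion and at the end. At hand-in the arm was still and the grip read 23.3 mm.
- **Centring:** In x, the wrist camera puts the rod within about 0.2 mm of centre. In y the checks disagreed by about 1 mm: the scene camera put the rod 0.5–1.2 mm too far towards +y, while the wrist camera had put the tip slightly towards −y. I moved it 0.5 mm towards −y and did not re-image it. The wall clearance is 7 mm.

I did not take a final picture of the bystander objects; nothing the arm did should have touched them.

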